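# Release and pump the salad spinner

## Task

The salad spinner's pump knob is locked down flush in the lid: feel across the flat lid for the flush release button and press it, so that the knob springs up. Then pump the knob with the fingertips until the freshly rinsed basket has made at least two full turns, and at the end push the knob all the way down so that it locks flush again for putting away. Only press with the fingers, do not pinch or lift anything, and leave the mug, fork and tin where they are.

Things in the scene. Friction and masses are not known exactly. Their poses are not given: they have to be found in the camera images.
- spinner: Pump salad spinner, held fast to the worktop by its grey suction foot (152 mm across): clear bowl, white lid 221 mm across. Origin: centre of its underside, on the upright axis; z up; x points to the small white loop handle on the bowl's rim, which reaches 133 mm from the axis. The lid is clipped on: it does not lift, and it turns on the bowl only slowly, if forced.
- lid_top (a point): Middle of the lid's hard flat top, on the axis, 130 mm above the spinner's underside; axes as spinner (of the bowl, not of the lid). The top is flat out to 106 mm from the axis. Middle: round sage-green knob, 65 mm across, flush while locked. In the white flat ring round it lies the release button.
- release (a joint): Release button, white like the lid, flush (0.5 mm lower, 1 mm gap): curved oblong 62 mm along the ring, 36 mm wide, middle 68 mm from the axis, in a direction within 100 degrees of the loop handle's, either side; where exactly must be felt or seen. Value: m pushed straight down, 0 to 0.006. Gives way from 2.4 N, 4.8 N at full depth; frees the knob at about 4 mm; springs back.
- knob (a joint): Pump knob, slides upright on the axis (m): 0 = locked, top flush with the lid; 0.026 = sprung up, top 156 mm above the underside; lowest -0.003. Spring 2.5 to 4 N; pumping takes about 5 to 20 N, and the release button dips along low in the stroke. Pushed below about -0.001 it locks and rests near 0; let go at 3 mm or higher it springs up again. If locked early, the button frees it again.
- basket (a joint): Sage-green slotted basket in the clear bowl: angle about the upright axis (rad), 0 at the start, not wrapped, a full turn = 6.28. A ratchet turns it, value growing, only on the knob's way down: 0.12 rad per mm; then it coasts for up to a second. A slow full stroke gives about 0.5 turn, a brisk one about 1 turn.
- mug: Pale blue mug, 83x116x95 mm, origin on its underside 15 mm from the middle of the cup; loose bystander on the right.
- fork: Steel fork lying flat, 204x28x18 mm, origin centre of its underside, x along it; loose bystander near the front edge.
- tin: Tomato tin, 57 mm across, 72 mm high, origin centre of its underside; loose bystander at the front right.

How it is judged:
On the way, in this order (a step that is already met when the one before it is completed fails the run):
1. the release button has been pressed and the knob has sprung up (value of joint knob above 0.022 m), for 0.1 s.
2. the basket has made two full turns (value of joint basket above 12.57 rad), for 0.1 s.
At the end, for the whole second after the job is handed in: The knob is locked down flush (within 2.5 mm), the release button has come back up (within 1.5 mm of flush), the basket has turned at least two full turns (12.57 rad) since the start, and mug, fork and tin are within 30 mm of their first places (value of joint knob below 0.0025 m and value of joint release below 0.0015 m and value of joint basket above 12.57 rad and distance of each of mug, fork, tin from where it was at the start of the episode below 0.03 m); the robot touches nothing.
It fails at once if the mug, fork or tin is lifted off the worktop (height (world z) of any of mug, fork, tin above 0.02 m).
It fails at once if the mug, fork or tin is pushed more than 40 mm or knocked over (distance of any of mug, fork, tin from where it was at the start of the episode above 0.04 m or angle between any of mug, fork, tin's own z axis and vertical above 0.5 rad).
It also fails if it takes over 64 s, if anything falls off the work surface, if the arm or the gripper's body presses on something with over 40 N, if the wrist force passes 120 N, or if a joint passes its speed limit or range.

## Robot

A 6-joint arm with a two-finger parallel gripper is mounted at the origin on a cart in front of the work surface, level with it; the furniture and walls round the work are solid. World frame = base frame: x ahead of the robot, y to its left, z up, the work surface at z = 0. Lengths are in m, angles in rad, forces in N, time in s.
With the tool pointing down it reaches from about 0.425 to 0.95 m from the base axis. Payload 3.5 kg.
Tool frame: the origin (TCP) lies at the centre of the arm's flange, where the gripper is bolted on; the fingertips stand 173 mm ahead of it and the grasp point (between the pads) lies ctrl.grip_depth ahead of it (ctrl.grip_depth is the distance from the TCP to the grasp point, in m); z points along the fingers, y is the line along which they close (so a half turn about z gives the same grasp; the last joint's range is limited). The gripper opens to 85 mm and grips with 20 to 120 N. Pads are 22 mm wide; open, the fingers measure 114 mm over their backs; the gripper's body (76 mm by 85 mm) begins 54 mm behind the grasp point. The pads swing forward as they close: fully open they stand 13 mm farther back than shut.
Start: joints at [-1.419, 0.286, 1.577, -0, 1.279, -0.15], TCP at [0.201, -0.644, 0.405] pointing down, gripper open.
Joint ranges: [-2.77, 2.77], [-0.9, 2.22], [0.21, 2.48], [-1.53, 4.67], [0.24, 2.81], [-2.84, 2.84]. Speed limits (rad/s): [2.79, 2.79, 3.14, 3.14, 3.14, 3.14].

## Interface

Orientations are given as a unit quaternion [w, x, y, z].
In Python, from workcell import ctrl, grip, kinematics, vision gives the robot as it stands. Calls block until the motion is done:
- ctrl.move_pose(position, orientation): joint-space move of the TCP to a pose.
- ctrl.line_to(position, ori=None, speed=0.15): straight line of the TCP; ori=None keeps the orientation; speed is the mean speed in m/s.
- ctrl.move_joints(angles): joint-space move.
- grip(opening, grip_force=None): finger opening in m; grip_force is the grip in N (None keeps the last); returns when the fingers have stopped.
- ctrl.pause(seconds).
- kinematics.inverse_kinematics(position, orientation): joint angles nearest the present ones, or None.
- vision.grab_frame(name): name is "side" or "top"; returns a dict with "img" (480x640x3 uint8, red, green, blue), "fx", "fy", "cx", "cy" (pixels), "cam_to_world" (4x4, takes a point from camera to world coordinates). Camera axes: x right, y down, z forward; pixel columns grow to the right and rows downward; lengths in m; the calibration is good to about 2 mm. A picture is of the moment at which its call begins. There is no depth.
A pose or a line that the arm cannot do raises ctrl.IKError and nothing moves.
- ctrl.close_job(): hands the job in; it is judged then, once.
Trained networks look in the newest picture that a camera, given by its name, has taken for a name from the list of things; names that differ only in an ending like _2 or _b are one class to them, and where a whole thing is asked for, a point or a joint stands for the part that bears it (a point fixed in the world has none). Each returns a list of dicts, best first, with "conf" (0 to 1); they miss things now and then, are a little off and sometimes report something else, mostly with a low value. They report only what shows in the picture. A call takes as long as a camera call.
- vision.outline_of(label, camera): "region" (480x640 bool, what is visible of it).
- vision.tip_of(label, camera): "at" ([x, y, z] in m, in world coordinates, good to about 4 mm: a listed point, or the origin of a listed thing).
Readings, each from a call of its own:
- ctrl.get_time_s(): time.
- ctrl.get_qpos(): joint angles.
- ctrl.get_joint_velocities(): joint speeds.
- ctrl.get_effort(): joint torques, N m.
- ctrl.get_position(): TCP position.
- ctrl.get_tool_rot(): TCP orientation.
- ctrl.get_wrist_force(): force on the tool from outside, world axes, zero at the start.
- ctrl.get_ft_torque(): the same for the moment, N m.
- ctrl.get_grip_width(): finger opening in m.
- ctrl.get_gripper_force(): force on a finger pad.
Only numpy, scipy, OpenCV 4.12 (cv2) and the standard library are available. Lean on these libraries where they do the work, as an engineer would, in place of code of your own. Each camera call takes 0.05 s, during which the arm holds its last target. There are 200 camera calls.

## Working session

There is one attempt and no reset: what is moved stays moved. The work goes in short steps, each a Python script; the robot and the scene stay as the last script left them, time stands still between calls to the robot, and variables do not carry over. Pictures are saved under pics/ and viewed, at most 10 in all, crops included, and the job is handed in when it is done.

```bash
mkdir -p pics; python3 - <<'E'
from workcell import ctrl, grip, kinematics, vision
import cv2
for c in ("top","side"):
    f=vision.grab_frame(c); cv2.imwrite(f"pics/{c}0.png",f["img"][:,:,::-1])
    print(c,f["fx"],f["cx"],f["cy"],f["cam_to_world"].round(3).tolist() if hasattr(f["cam_to_world"],"round") else f["cam_to_world"])
    for n in ("spinner","lid_top","release","knob","mug","fork","tin"):
        try: print(n,[(d["at"],round(d["conf"],2)) for d in vision.tip_of(n,c)[:2]])
        except Exception as e: print(n,e)
print(ctrl.grip_depth,ctrl.get_time_s(),ctrl.get_tool_rot())
E
```

```text
top 441.0480150292461 315.78609282020363 245.70314854314267 [[-0.006, -0.995, 0.103, 0.41], [-0.999, 0.003, -0.032, -0.104], [0.031, -0.104, -0.994, 0.961], [0.0, 0.0, 0.0, 1.0]]
spinner [([0.5105, 0.0698, 0.0011], 0.84)]
lid_top [([0.5122, 0.0656, 0.1316], 0.58)]
release it knows: fork, lid_top, mug, spinner, tin
knob it knows: fork, lid_top, mug, spinner, tin
mug [([0.5965, -0.3638, 0.0032], 0.76)]
fork [([0.3757, 0.0624, 0.0011], 0.81), ([0.4023, -0.2926, 0.0013], 0.16)]
tin [([0.4026, -0.2936, 0.0034], 0.63)]
side 477.08204072422683 311.6374254550131 237.01181630422147 [[0.348, 0.843, -0.41, 0.875], [0.937, -0.312, 0.154, -0.278], [0.002, -0.438, -0.899, 0.945], [0.0, 0.0, 0.0, 1.0]]
spinner [([0.5121, 0.0641, -0.003], 0.56)]
lid_top [([0.5139, 0.0634, 0.1289], 0.82)]
release it knows: fork, lid_top, mug, spinner, tin
knob it knows: fork, lid_top, mug, spinner, tin
mug [([0.5937, -0.3657, 0.0014], 0.58)]
fork []
tin [([0.402, -0.2893, 0.0033], 0.91)]
0.1547 0.6 [ 2.65896530e-05  9.88640230e-01  1.50301349e-01 -1.79054162e-06]
```

View pics/top0.png

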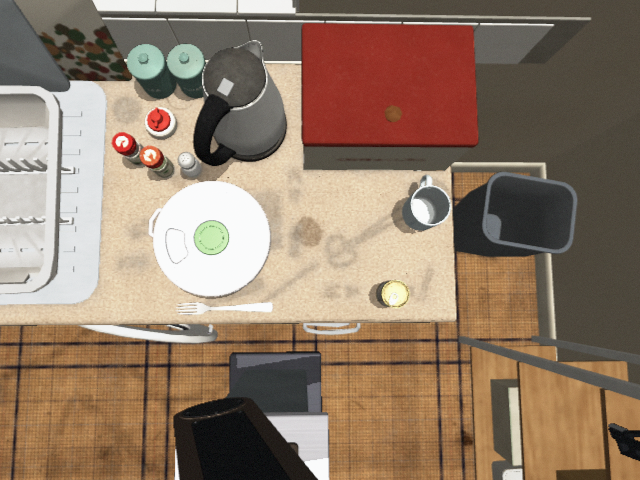

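View pics/side0.png

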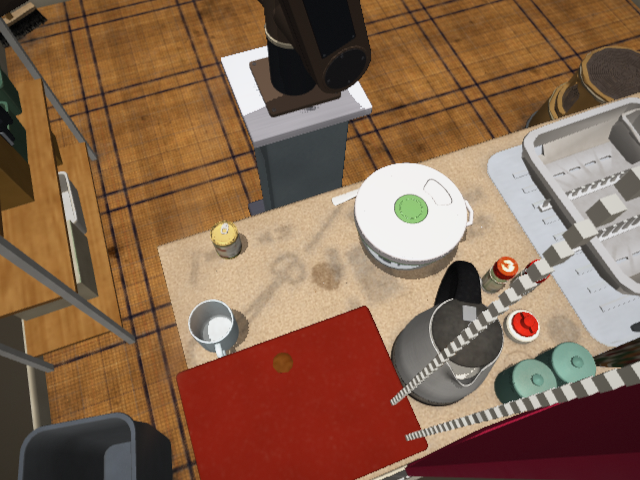

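The top view shows the lid centred at about (212,238), with the knob at (211,237). The release button is visible as an outline at (176,245), the loop handle at (155,222) and the kettle above at (240,105). The side view shows the button at (438,192) and the knob at (411,209).

```bash
cat > h.py <<'E'
from workcell import ctrl, grip, kinematics, vision
import numpy as np, cv2
def px(c,u,v,z=.13,f=None):
    f=f or vision.grab_frame(c); T=np.array(f["cam_to_world"])
    d=T[:3,:3]@[(u-f["cx"])/f["fx"],(v-f["cy"])/f["fy"],1]
    return T[:3,3]+d*(z-T[2,3])/d[2]
Q=[0,1,0,0]
E
python3 - <<'E'
from h import *
for c,l in (("top",[(176,245),(211,237)]),("side",[(438,192),(411,209)])):
    f=vision.grab_frame(c); h=cv2.cvtColor(f["img"],cv2.COLOR_RGB2HSV)
    m=cv2.inRange(h,(35,70,80),(75,255,255)); n,lab,st,ce=cv2.connectedComponentsWithStats(m)
    i=[k for k in range(1,n) if np.hypot(*(ce[k]-l[1]))<15 and st[k,4]>200]
    print(c,[px(c,*p,f=f).round(4) for p in l],[(ce[k],px(c,*ce[k],f=f).round(4)) for k in i])
    u,v=l[0]; cr=f["img"][v-60:v+60,u-60:u+90,::-1]
    cv2.imwrite(f"pics/crop_{c}.png",cv2.resize(cr,None,fx=4,fy=4,interpolation=2))
q0=ctrl.get_qpos();print(q0, kinematics.inverse_kinematics([.51,.066,.36],Q))
E
```

```text
top [array([0.4981, 0.1318, 0.13  ]), array([0.5131, 0.0668, 0.13  ])] []
side [array([0.497 , 0.1325, 0.13  ]), array([0.5135, 0.0651, 0.13  ])] [(array([410.67168263, 208.57592339]), array([0.5124, 0.0649, 0.13  ]))]
[-1.41899814e+00  2.86243999e-01  1.57667850e+00 -7.94022293e-07
  1.27861333e+00 -1.50016537e-01] [-6.87917037e-02 -2.82719014e-02  2.00931288e+00 -4.44089210e-16
  1.16055168e+00  1.50200462e+00]
```

View pics/crop_top.png

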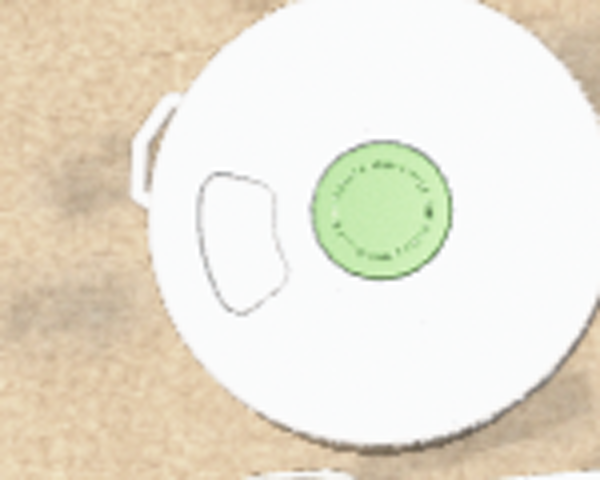

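```bash
cat >> h.py <<'E'
Q=[0,.70710678,.70710678,0]
K=(.5128,.0655); B=(.4975,.132)
E
python3 - <<'E'
from h import *
grip(0.0)
ctrl.line_to([.15,-.48,.40],speed=.3)
ctrl.move_pose([B[0],B[1],.37],Q)
print(ctrl.get_time_s(),ctrl.get_qpos().round(3) if hasattr(ctrl.get_qpos(),'round') else ctrl.get_qpos(), ctrl.get_wrist_force(), ctrl.get_grip_width())
ctrl.line_to([*B,.312])
for z in np.arange(.307,.294,-.001):
    ctrl.line_to([*B,z],speed=.02); F=ctrl.get_wrist_force()
    print(round(z,3),np.round(ctrl.get_position(),4)[2],np.round(F,2))
    if F[2]>9: break
ctrl.line_to([*B,.345],speed=.1)
print(ctrl.get_time_s())
f=vision.grab_frame("side"); cv2.imwrite("pics/s1.png",cv2.resize(f["img"][120:320,300:540,::-1],None,fx=3,fy=3))
E
```

```text
4.6917 [ 0.061 -0.038  1.999 -0.     1.18   0.062] [ 0.28918376 -0.15208757 -0.42537653] 7.094122600204307e-05
0.307 0.3073 [ 0.31 -0.44  0.23]
0.306 0.306 [-0.83 -0.04  0.79]
0.305 0.3049 [-0.07  0.68 -0.66]
0.304 0.3039 [-0.62  0.31  0.22]
0.303 0.303 [ 0.2  -0.43 -0.05]
0.302 0.3026 [-1.39 -0.06  2.89]
0.301 0.3015 [-0.34 -0.07  4.52]
0.3 0.2999 [ 0.92 -0.06  1.91]
0.299 0.2991 [-0.02  0.76  3.41]
0.298 0.2981 [0.27 0.48 2.96]
0.297 0.2971 [-0.08  0.45  3.76]
0.296 0.2967 [-0.14 -0.11  6.8 ]
0.295 0.2966 [-1.88  0.46 10.26]
9.275
```

View pics/s1.png

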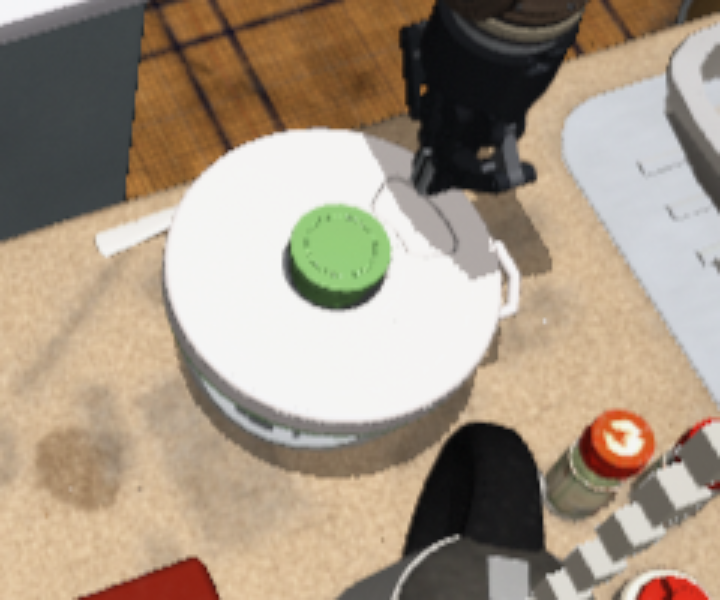

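The knob is up: it shows as a raised green cylinder at (338,255) in the crop. Next I'll pump it.

```bash
python3 - <<'E'
from h import *
ctrl.line_to([*K,.345],speed=.2)
ctrl.line_to([*K,.331],speed=.1)
for i in range(10):
    ctrl.line_to([*K,.3075],speed=.12); z=ctrl.get_position()[2]; F=ctrl.get_wrist_force()[2]
    ctrl.line_to([*K,.331],speed=.12); print(i,round(z,4),np.round(F,1),round(ctrl.get_position()[2],4),np.round(ctrl.get_wrist_force()[2],1),round(ctrl.get_time_s(),2))
ctrl.line_to([*K,.36],speed=.2)
f=vision.grab_frame("side"); cv2.imwrite("pics/s2.png",cv2.resize(f["img"][120:320,300:540,::-1],None,fx=3,fy=3))
E
```

```text
0 0.3095 4.5 0.3313 0.2 10.8
1 0.3081 7.0 0.3305 1.4 11.49
2 0.3075 6.2 0.3306 -0.9 12.18
3 0.3079 7.7 0.3305 0.6 12.88
4 0.3076 4.8 0.3305 -0.4 13.57
5 0.3076 4.8 0.3306 -0.4 14.26
6 0.3076 4.4 0.3306 0.1 14.95
7 0.3075 4.2 0.3306 -0.2 15.64
8 0.3076 5.2 0.3305 -1.5 16.33
9 0.3077 5.6 0.3305 -0.9 17.02
```

View pics/s2.png

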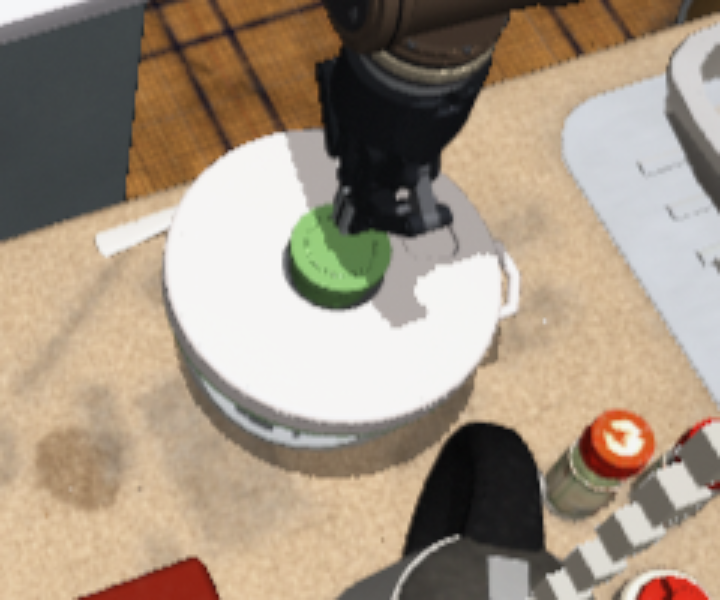

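The knob is still up. I'll add a few slower strokes as margin, then push it down to lock.

```bash
python3 - <<'E'
from h import *
ctrl.line_to([*K,.331],speed=.15)
for i in range(5):
    ctrl.line_to([*K,.32],speed=.08); a=ctrl.get_wrist_force()[2]
    ctrl.line_to([*K,.3075],speed=.08); b=ctrl.get_wrist_force()[2]
    ctrl.line_to([*K,.3312],speed=.12); ctrl.pause(.25); print(round(a,1),round(b,1))
ctrl.line_to([*K,.308],speed=.08)
for z in np.arange(.306,.296,-.001):
    ctrl.line_to([*K,z],speed=.02); F=ctrl.get_wrist_force()[2]; p=ctrl.get_position()[2]; print(round(z,4),round(p,4),round(F,1))
    if F>25: break
ctrl.pause(.2)
ctrl.line_to([*K,.37],speed=.1)
ctrl.line_to([.44,-.05,.40],speed=.2)
ctrl.pause(1)
f=vision.grab_frame("side"); cv2.imwrite("pics/s3.png",cv2.resize(f["img"][120:320,300:540,::-1],None,fx=3,fy=3))
print(ctrl.get_time_s(),ctrl.get_wrist_force())
E
```

```text
0.8 5.2
0.2 5.4
0.0 5.5
1.9 5.6
0.8 5.3
0.306 0.3072 8.4
0.305 0.3048 -0.0
0.304 0.3036 0.9
0.303 0.303 4.1
0.302 0.302 3.3
0.301 0.3009 3.9
0.3 0.3004 6.5
0.299 0.3003 10.4
0.298 0.3003 15.0
0.297 0.3002 19.5
0.296 0.3001 23.1
29.8833 [-0.14017029  0.34108456  0.66454562]
```

View pics/s3.png

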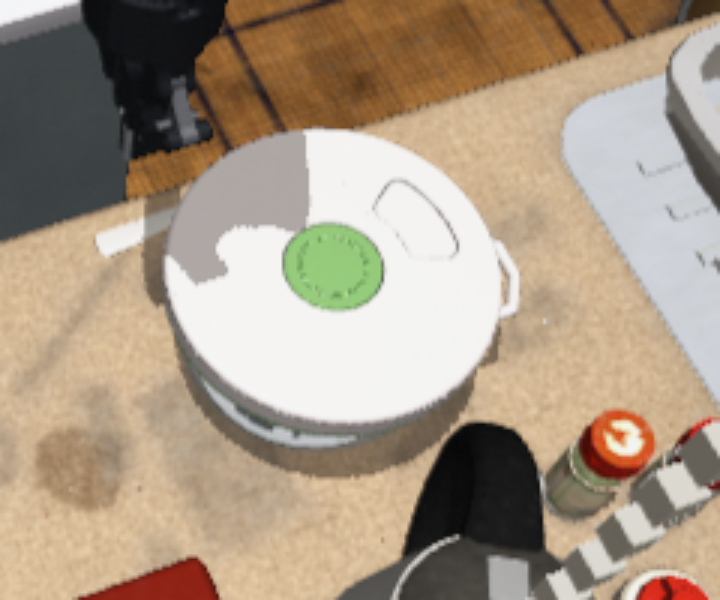

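The knob is locked flush: it sits level at (333,266) in the crop. The button at (415,220) is back up, and the arm is clear of everything. The strokes total at least 15 × 22 mm × 0.12 rad/mm, roughly 40 rad, well over the 12.57 needed.

```bash
python3 -c "
from workcell import ctrl
print(ctrl.close_job())"
```

```text
the job is handed in; nothing more can be done
None
```

I handed the job in: the button freed the knob, 15 strokes should have turned the basket well past two turns (worked out from stroke length, not measured), and the last picture shows the knob locked flush, the button back up and the arm clear; I never steered near the mug, fork or tin, but did not re-measure where they are.

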